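# Hold the drawer front while it is screwed on

## Task

Pick up the low drawer front (the one as tall as the box, not the tall one) by its wooden pull, with a light grip of no more than about 40 N, since the wood is soft, and stand it on the cradle's board, flat and centred against the open end of the drawer box, pull outwards. Press it steadily and squarely so that the box slides about 10 mm back against its springs (about 8 N, the brass tabs between the brass pins), without ever shoving hard, and keep that pressure for at least three seconds. Finish while still holding and pressing it there, so that I can drive the screws; leave everything else where it is.

Things in the scene. Friction and masses are not known exactly. Their poses are not given: they have to be found in the camera images.
- front: pale wooden drawer front standing upright: plate 12 mm thick (x), 110 mm wide (y), 60 mm tall (z), with a full-height darker pull 22 mm wide (y) down the middle of its outer side. Origin: centre of the plate's underside, z up; flat back face at x = +6 mm, pull from x = -6 to -46 mm. 0.13 kg. The one to fit; gripped at x = -28 mm along y the fingers clear the plate.
- front_back (a point): the middle of the lower edge of the low front's flat back face (x = +6 mm, y = 0, z = 0 in its frame); axes as the front
- deep_front: pale wooden drawer front standing upright: plate 12 mm thick (x), 110 mm wide (y), 95 mm tall (z), with a full-height darker pull 22 mm wide (y) down the middle of its outer side. Origin: centre of the plate's underside, z up; flat back face at x = +6 mm, pull from x = -6 to -46 mm. 0.19 kg. For another drawer: leave alone. The two may stand in either place.
- cradle: fixed plywood board 130 mm wide (y), 12 mm thick, on the table, from x = -70 to +235 mm. Origin: table height, below the middle of the resting box's open end; +x points into the box (press this way), z up. Before the open end are 70 mm of bare board. Rails, tops 42 mm above the table, from x = 35 to 195 mm, outer faces at y = +-58 mm; back block at x = 203 to 233 mm, 67 mm high
- mouth (a point): the middle of the lower edge of the box's open end, 13 mm above the table; it moves with the box; +x points into the box, y across, z up. The front's back face belongs here, centred, its lower edge on the board 1 mm below
- box (a joint): how far (m) the drawer box is pushed along cradle +x: 0 at rest, stop at 0.022; springs resist with 800 N/m (8 N at 0.010). Box: pale wood, 160 mm long, 90 wide, 56 tall, walls 8, underside 13 mm above the table, open on top and at the end facing the robot. The brass tab on each side is between the two brass pins of the rail from 0.0065 to 0.014
- bobbin: empty wooden bobbin standing on end, 42 mm across, 50 mm tall, origin under its centre; bystander
- bobbin2: a second such bobbin, paler; bystander
- screwdriver: screwdriver with a wooden handle, about 200 mm long, lying on the table; bystander
- screw_tin: closed glass jar with a steel lid, 60 mm across, 55 mm tall, origin under its centre; bystander
- mug: white mug 84 mm across and 75 mm tall on a saucer; origin under its centre; bystander
- mushroom: dark wooden darning mushroom, 72 mm across, 80 mm tall, standing on its stem; bystander
Things that resemble listed ones, but are neither listed nor needed, are in the scene too. What is shaped like the front but orange or purple is not meant.

How it is judged (in metres and radians):
On the way, in this order (a step that is already met when the one before it is completed fails the run):
1. the low front is lifted clear of the table in the fingers (height (world z) of front above 0.02 m and contact force between the fingers and front above 4 N), for 0.2 s.
2. the low front is pressed squarely on the box's open end with 5 to 12 N for three seconds (x of front_back in the frame of mouth between -0.005 and 0.005 m and y of front_back in the frame of mouth between -0.007 and 0.007 m and z of front_back in the frame of mouth between -0.006 and 0.006 m and angle between the x axis of front and the x axis of mouth, either way round below 0.09 rad and angle between front's own z axis and vertical below 0.09 rad and contact force between front and box between 5 and 12 N and contact force between the fingers and front above 4 N), for 3 s.
At the end, for the whole second after the job is handed in: The fingers still hold the low front and press it on the box's open end with 5 to 12 N; its back face lies within 5 mm of the open end, centred within 7 mm across and 6 mm in height, square within 0.09 rad and upright within 0.09 rad; the box is still (under 10 mm/s) (all of step 2 and velocity of joint box between -0.01 and 0.01 m/s); the arm keeps its last pose, push and grip.
It fails at once if the front is squeezed by the fingers with more than 110 N in all (55 N a finger) (contact force between the fingers and front above 110 N).
It fails at once if the front is shoved against the box with more than 22 N (contact force between front and box above 22 N).
It fails at once if a bystander is moved more than 15 mm (distance of any of deep_front, bobbin, bobbin2, screwdriver, screw_tin, mug, mushroom from where it was at the start of the episode above 0.015 m).
It also fails if it takes over 51 s, if anything falls off the work surface, if the arm or the gripper's body presses on something with over 40 N, if the wrist force passes 120 N, or if a joint passes its speed limit or range.

## Robot

A 6-joint arm with a two-finger parallel gripper is mounted at the origin on the work surface. World frame = base frame: x ahead of the robot, y to its left, z up, the work surface at z = 0. Lengths are in mm, angles in rad, forces in N, time in s.
With the tool pointing down it reaches from about 400 to 925 mm from the base axis. Payload 12.5 kg.
Tool frame: the origin (TCP) lies midway between the tips of the shut fingers; the grasp point (between the pads) lies 19 mm behind it (env.pinch_z is the z of the grasp point in the tool frame, in mm); z points along the fingers, y is the line along which they close (so a half turn about z gives the same grasp; the last joint's range is limited). The gripper opens to 95 mm and grips with 3 to 60 N. Pads are 20 mm wide; open, the fingers measure 119 mm over their backs; the gripper's body (75 mm by 180 mm) begins 59 mm behind the grasp point.
Start: joints at [1.033, 0.491, 1.559, -0, 1.092, -0.106], TCP at [261.553, 567.659, 214.661] pointing down, gripper open.
Joint ranges: [-3.1, 3.1], [-0.84, 2.19], [0.05, 2.79], [-1.13, 4.28], [0.06, 2.93], [-2.69, 2.69]. Speed limits (rad/s): [2.22, 2.22, 2.79, 3.14, 3.14, 3.14].

## Interface

Orientations are given as [roll, pitch, yaw] about the fixed x, y, z axes, in that order (R = Rz(yaw) Ry(pitch) Rx(roll)).
In Python, from cell import env, eyes gives the robot as it stands.
- The arm moves only by the shell command python3 -m inch 'ROWS'. ROWS is JSON, a list of rows, each a list of 3 entries, a list of its own where there are three numbers: the shift along the tool's x, y, z in units of 60 mm (1.0 is 60 mm), then the turn about the tool's z in units of 5 degrees (1.0 is 5 degrees), then the closure, from -1 (fully open) to 1 (shut). In form: [[[tx, ty, tz], turn, claw], ...]. A call has exactly 10 rows; each row shifts and turns the commanded pose from where the row before left it, along the tool's axes as they then stand; what a row does not reach is not made up. A row lasts 1/8 s, in which the tool goes at most 62.5 mm and 10.7 degrees, less where a joint would pass 70% of its speed; a pose out of reach is approached as far as the arm can. A call is refused whole if a number of a shift passes 1 or a number of a turn 1, either way. A call with a gripper value outside its range is refused whole. The fingers move at their own pace and stop on an object; the grip force is fixed at half the most. Time passes only in rows, so rows that do not move let the fingers close, or fill a call up. It gives the time, the measured TCP pose, the force, the opening and the grip force at its end, in the units of the state.
- env.state(): the state, without advancing time (a new reading comes with each control period).
- eyes.read_camera(name): name is "scene" or "side" or "wrist"; returns a dict with "pixels" (384x512x3 uint8, red, green, blue), "fx", "fy", "cx", "cy" (pixels), "distortion" ([k1, k2, p1, p2, k3] as OpenCV has them; the pictures are not rectified), "extrinsics" (4x4, takes a point from world to camera coordinates). Camera axes: x right, y down, z forward; pixel columns grow to the right and rows downward; lengths in mm; the calibration is good to about 2 mm. A picture is of the moment at which its call begins. There is no depth.
- env.job_done(): hands the job in; it is judged then, once.
Trained networks look in a picture, given as the dict that the camera call returned (one of the last four; its "shot" number tells which), for a name from the list of things; names that differ only in an ending like _2 or _b are one class to them, and where a whole thing is asked for, a point or a joint stands for the part that bears it (a point fixed in the world has none). Each returns a list of dicts, best first, with "score" (0 to 1); they miss things now and then, are a little off and sometimes report something else, mostly with a low value. They report only what shows in the picture. A call takes as long as a camera call. They do not tell look-alikes from the thing itself.
- eyes.boxes_of(name, picture): "centre" ([row, column] in pixels, amid what is visible of it).
- eyes.cut_out(name, picture): "mask" (384x512 bool, what is visible of it) and "centre" ([row, column] in pixels, amid what is visible of it).
- eyes.spot_point(name, picture): "centre" ([row, column] in pixels: a listed point, or the origin of a listed thing).
The state is a dict: "t": time; "joints": joint angles; "qvel": joint speeds; "tau": joint torques, N m; "eef_pos": TCP position; "tcp_rot": TCP orientation; "ft_force": force on the tool from outside, world axes, zero at the start; "moment": the same for the moment, N m; "opening": opening from 0.0 (shut) to 1.0 (fully open); "grip_force": force on a finger pad.
Only numpy, scipy, OpenCV 4.12 (cv2) and the standard library are available. Lean on these libraries where they do the work, as an engineer would, in place of code of your own. Each camera call takes 0.05 s, during which the arm holds its last target. There are 200 camera calls.

## Working session

There is one attempt and no reset: what is moved stays moved. The work goes in short steps, Python scripts to look and compute and a shell command to move; the robot and the scene stay as the last step left them, time stands still between calls to the robot, and variables do not carry over. Pictures are saved under pics/ and viewed, at most 11 in all, crops included, and the job is handed in when it is done.

```bash
mkdir -p pics; ls; cat > h.py <<'E'
import numpy as np, cv2
from cell import env, eyes
def K(p): return np.array([[p["fx"],0,p["cx"]],[0,p["fy"],p["cy"]],[0,0,1.]])
def ray(p,rc):
    u=cv2.undistortPoints(np.array([[[rc[1],rc[0]]]],float),K(p),np.array(p["distortion"]))[0,0]
    E=np.array(p["extrinsics"]);R,t=E[:3,:3],E[:3,3]
    return -R.T@t, R.T@np.array([u[0],u[1],1.])
def at_z(p,rc,z):
    o,d=ray(p,rc); return o+d*(z-o[2])/d[2]
def proj(p,X):
    E=np.array(p["extrinsics"]); r=cv2.Rodrigues(E[:3,:3])[0]
    return cv2.projectPoints(np.array(X,float).reshape(-1,1,3),r,E[:3,3],K(p),np.array(p["distortion"]))[0][:,0,:]
def save(p,n,crop=None,s=1):
    im=p["pixels"][...,::-1]
    if crop: im=im[crop[0]:crop[1],crop[2]:crop[3]]
    cv2.imwrite("pics/"+n,cv2.resize(im,None,fx=s,fy=s,interpolation=cv2.INTER_CUBIC))
E
python3 - <<'E'
from h import *
ims=[]
for c in ["scene","side"]:
    p=eyes.read_camera(c); save(p,c+"1.png",None,1.5)
    o,_=ray(p,(192,256)); print(c,o.round())
    for n,z in [("front",0),("deep_front",0),("front_back",0),("cradle",0),("mouth",13)]:
        print(n,[(np.round(d["centre"]).tolist(),round(d["score"],2),at_z(p,d["centre"],z).round().tolist()) for d in eyes.spot_point(n,p)])
print(env.state(),env.pinch_z)
E
```

```text
pics
scene [1451.  221.  915.]
front [([160.0, 176.0], 0.79, [469.0, -344.0, 0.0]), ([142.0, 207.0], 0.71, [346.0, -283.0, 0.0]), ([162.0, 106.0], 0.55, [546.0, -561.0, 0.0])]
deep_front [([166.0, 233.0], 0.92, [437.0, -159.0, 0.0])]
front_back [([143.0, 210.0], 0.8, [350.0, -273.0, 0.0]), ([157.0, 111.0], 0.61, [517.0, -558.0, 0.0]), ([166.0, 233.0], 0.61, [437.0, -158.0, -0.0]), ([160.0, 174.0], 0.58, [471.0, -351.0, 0.0])]
cradle [([192.0, 308.0], 0.58, [482.0, 97.0, 0.0])]
mouth [([192.0, 307.0], 0.84, [500.0, 97.0, 13.0]), ([227.0, 196.0], 0.48, [725.0, -162.0, 13.0]), ([248.0, 439.0], 0.45, [601.0, 485.0, 13.0])]
side [ -63. -730.  664.]
front [([268.0, 314.0], 0.96, [466.0, -354.0, 0.0]), ([275.0, 258.0], 0.83, [344.0, -276.0, 0.0])]
deep_front [([235.0, 255.0], 0.85, [440.0, -154.0, 0.0])]
front_back [([277.0, 260.0], 0.92, [344.0, -284.0, 0.0]), ([267.0, 313.0], 0.89, [467.0, -349.0, 0.0])]
cradle [([192.0, 216.0], 0.61, [486.0, 100.0, 0.0])]
mouth [([185.0, 215.0], 0.78, [496.0, 118.0, 13.0])]
{'t': 0.6, 'joints': array([ 1.03339610e+00,  4.90868253e-01,  1.55890091e+00,  1.17696865e-05,
        1.09168872e+00, -1.05581383e-01]), 'qvel': array([-0.00247233,  0.00204134, -0.00078479, -0.00052158, -0.00091291,
        0.00152395]), 'tau': array([-2.15667706e-04, -6.12208915e+01, -2.58368415e+01,  6.93447702e-02,
        4.45913651e-02,  1.71615443e-05]), 'eef_pos': array([261.55348317, 567.6614088 , 214.68036172]), 'tcp_rot': array([3.14145753e+00, 3.81558266e-06, 2.70976839e+00]), 'ft_force': array([-0.71667207, -0.72318439, -0.10481511]), 'moment': array([-0.03475231, -0.00793942, -0.03507257]), 'grip_force': 0.0, 'opening': 1.001171694797645} -18.8
```

View pics/scene1.png

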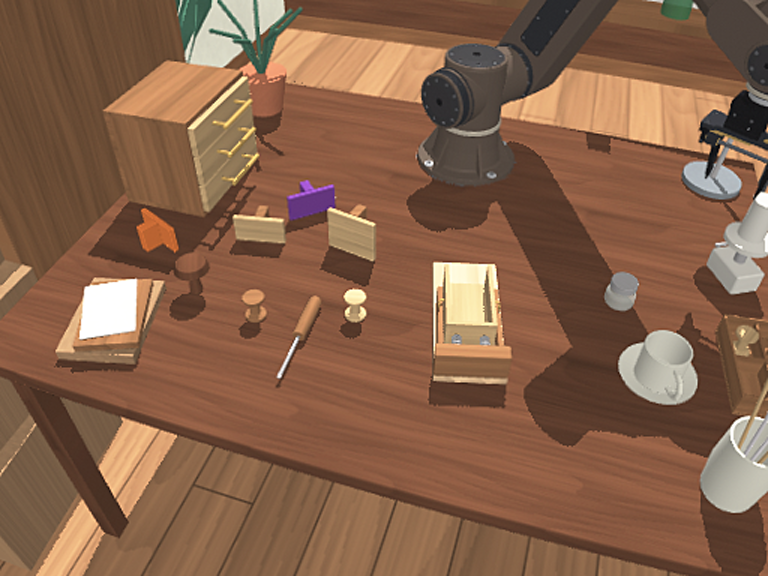

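View pics/side1.png

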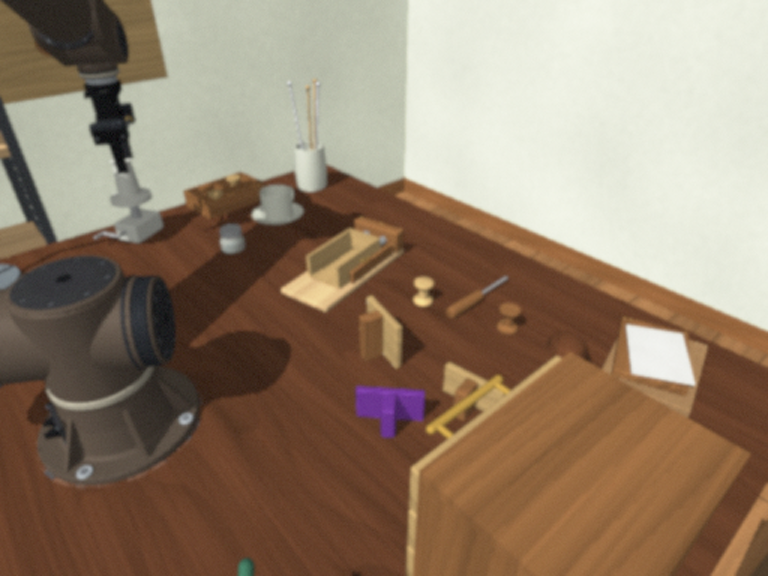

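Candidates (512x384 pixels, row,col): the scene view shows a short pale front at (153,173), a tall pale one at (155,234), a purple one at (133,207) and an orange one at (155,106). The pale one at (153,173) fits, being wood-coloured and wider than tall (110x60). I'll confirm it in an enlarged crop and fit poses to the masks.

```bash
cat >> h.py <<'E'
from scipy.optimize import minimize
def box(x0,x1,y0,y1,z0,z1): return np.array([[x,y,z] for x in(x0,x1) for y in(y0,y1) for z in(z0,z1)],float)
FRONT=[box(-6,6,-55,55,0,60),box(-46,-6,-11,11,0,60)]
DEEP=[box(-6,6,-55,55,0,95),box(-46,-6,-11,11,0,95)]
BOARD=[box(-70,235,-65,65,0,12),box(35,195,45,58,12,42),box(203,233,-58,58,12,67),box(35,195,-58,-45,12,42),box(0,160,-45,45,13,69)]
def place(P,x,y,yaw,z=0):
    c,s=np.cos(yaw),np.sin(yaw); return P@np.array([[c,s,0],[-s,c,0],[0,0,1]])+[x,y,z]
def rend(p,parts,q,S=4):
    m=np.zeros((384*S,512*S),np.uint8)
    for P in parts:
        h=cv2.convexHull(proj(p,place(P,*q)).astype(np.float32)); cv2.fillConvexPoly(m,np.round((h+.5)*S).astype(np.int32),255)
    return cv2.resize(m,(512,384),interpolation=cv2.INTER_AREA)/255.
def fit(views,parts,q0):
    """views: list of (picture, mask)"""
    def cost(v):
        q=(v[0],v[1],v[2]/100); c=0
        for p,m in views:
            r=rend(p,parts,q); c+=np.abs(r-m).sum()/m.sum()
        return c/len(views)
    best=None
    for y in q0[2]:
        v0=np.array([q0[0],q0[1],y*100])
        r=minimize(cost,v0,method="Nelder-Mead",options=dict(initial_simplex=[v0,v0+[12,0,0],v0+[0,12,0],v0+[0,0,15]],maxiter=120))
        if best is None or r.fun<best.fun: best=r
    return best.x[0],best.x[1],best.x[2]/100,best.fun
def near(p,name,rc):
    L=eyes.cut_out(name,p); return min(L,key=lambda d:np.hypot(*(np.array(d["centre"])-rc))) if L else None
E
python3 - <<'E'
from h import *
p=eyes.read_camera("scene"); s=eyes.read_camera("side")
save(p,"crop1.png",(110,190,80,270),4)
m1=near(p,"front",(153,173)); md=near(p,"deep_front",(155,234)); ms=near(s,"deep_front",(222,255))
for n,d in (("f",m1),("d",md),("ds",ms)): print(n,d["centre"],d["mask"].sum(),d["score"])
print("front",np.round(fit([(p,m1["mask"])],FRONT,(467,-349,(-.4,0,.4))),3))
print("deep",np.round(fit([(p,md["mask"]),(s,ms["mask"])],DEEP,(438,-156,(-.4,0,.4))),3))
V=[]
for c,rc in((p,(215,313)),(s,(175,230))):
    a=near(c,"cradle",rc); b=near(c,"box",rc); print(a["centre"],a["mask"].sum(),b and (b["centre"],b["mask"].sum()))
    V.append((c,a["mask"]|b["mask"]))
for W in (V,V[:1],V[1:]): print("cradle",np.round(fit(W,BOARD,(484,100,(0,))),3))
for n in ("bobbin","bobbin2","mushroom","mug","screw_tin","screwdriver"):
    print(n,[at_z(p,d["centre"],0).round().tolist()[:2] for d in eyes.spot_point(n,p)][:2])
E
```

```text
f [151.7, 174.1] 599 0.58
d [152.7, 235.7] 905 0.57
ds [224.2, 251.8] 915 0.66
front [ 4.66765e+02 -3.53550e+02  9.70000e-02  9.40000e-02]
deep [ 4.45527e+02 -1.50865e+02 -2.16000e-01  6.30000e-02]
[215.7, 313.6] 3784 ([206.3, 313.6], np.int64(1400))
[174.7, 231.7] 2473 ([170.9, 223.4], np.int64(1105))
cradle [4.88060e+02 1.02697e+02 2.57000e-01 5.30000e-02]
cradle [4.86854e+02 1.02101e+02 2.53000e-01 2.80000e-02]
cradle [4.88707e+02 1.05231e+02 2.61000e-01 6.70000e-02]
bobbin [[676.0, -264.0], [604.0, -76.0]]
bobbin2 [[676.0, -264.0], [604.0, -76.0]]
mushroom [[658.0, -398.0]]
mug [[597.0, 482.0], [602.0, -88.0]]
screw_tin [[429.0, 407.0], [449.0, -161.0]]
screwdriver [[712.0, -171.0]]
```

View pics/crop1.png

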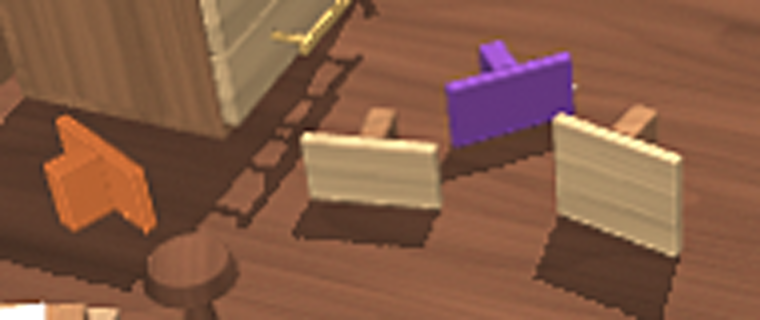

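The crop confirms it: the short pale front is at crop (370,170), with a brown pull on the robot side. The taller pale front is at (617,185), and the orange and purple decoys are set aside.

```bash
cat >> h.py <<'E'
def need(tx,ty,tz,yaw=None):
    """shift (in units, tool axes after turning) and turn to bring TCP to target"""
    s=env.state(); y=s["tcp_rot"][2]; turn=0
    if yaw is not None: turn=-(((yaw-y+np.pi)%(2*np.pi))-np.pi); y=yaw
    d=np.array([tx,ty,tz])-s["eef_pos"]
    print("tcp",s["eef_pos"].round(1),"rot",s["tcp_rot"].round(3),"t",s["t"],"shift",(np.array([d[0]*np.cos(y)+d[1]*np.sin(y),d[0]*np.sin(y)-d[1]*np.cos(y),-d[2]])/60).round(3),"turn",(np.degrees(turn)/5).round(2))
E
python3 - <<'E'
from h import *
p=eyes.read_camera("scene")
print("cab corner",at_z(p,(143,137),0).round())
w=eyes.read_camera("wrist");E=np.array(w["extrinsics"]);print(E[:3,:3].T.round(2),(-E[:3,:3].T@E[:3,3]).round(),w["fx"])
need(480,100,214,np.pi+.1)
E
```

```text
cab corner [ 424. -511.    0.]
[[ 0.42  0.88  0.24]
 [ 0.91 -0.4  -0.11]
 [ 0.    0.26 -0.97]] [196. 597. 385.] 301.83747190977766
tcp [261.5 567.7 214.7] rot [ 3.141 -0.     2.71 ] t 1.45 shift [-2.845 -8.119  0.011] turn -6.09
```

```bash
python3 -m inch '[[[0,0,0],-1,-1],[[0,0,0],-1,-1],[[0,0,0],-1,-1],[[0,0,0],-1,-1],[[0,0,0],-1,-1],[[0,0,0],-1,-1],[[-0.5,-1,0],0,-1],[[-0.5,-1,0],0,-1],[[-0.5,-1,0],0,-1],[[-0.5,-1,0],0,-1]]'; python3 -c "
from h import *
need(470,-300,214,np.pi+.1); print(env.state()['joints'])"
```

```text
t: 2.7
eef_pos: [394.2, 353.6, 214.9]
tcp_rot: [3.141, 0.001, -3.049]
ft_force: [1.0, -0.5, 1.0]
opening: 1.005
grip_force: 0.0
tcp [394.2 353.6 214.9] rot [ 3.141e+00  1.000e-03 -3.049e+00] t 2.7 shift [ -0.17  -10.965   0.014] turn -0.09
[ 6.06362853e-01  3.55289731e-01  1.79187957e+00  1.08137677e-05
  9.93724501e-01 -1.05655888e+00]
```

```bash
python3 -m inch '[[[-0.6,-1,0],0,-1],[[-0.4,-1,0],0,-1],[[0,-1,0],0,-1],[[0,-1,0],0,-1],[[0,-1,0],0,-1],[[0,-1,0],0,-1],[[0.3,-1,0],0,-1],[[0.5,-1,0],0,-1],[[0,-1,0],0,-1],[[0,-1,0],0,-1]]'; python3 - <<'E'
from h import *
w=eyes.read_camera("wrist"); save(w,"w1.png")
L=eyes.cut_out("front",w)
print([(d["centre"],d["mask"].sum(),round(d["score"],2)) for d in L])
print([(d["centre"],d["score"],at_z(w,d["centre"],0).round()) for d in eyes.spot_point("front",w)])
e=proj(w,[[467,-353,30]])[0][::-1];print(e)
m=near(w,"front",e)
p=eyes.read_camera("scene");m1=near(p,"front",(153,173))
print(np.round(fit([(w,m["mask"])],FRONT,(467,-353,(0,.15))),3))
print(np.round(fit([(w,m["mask"]),(p,m1["mask"])],FRONT,(467,-353,(0,.15))),3))
need(439,-356,180,np.pi+.1)
E
```

```text
t: 3.95
eef_pos: [456.4, -231.0, 215.1]
tcp_rot: [-3.141, 0.001, -3.05]
ft_force: [0.6, 0.6, -0.8]
opening: 1.003
grip_force: 0.0
[([213.0, 17.1], np.int64(1487), 0.84), ([163.6, 146.2], np.int64(2736), 0.77), ([298.8, 288.5], np.int64(540), 0.75), ([53.9, 207.8], np.int64(2802), 0.6)]
[([196.1, 18.8], 0.97, array([ 529., -560.,    0.])), ([68.2, 219.9], 0.94, array([ 342., -285.,    0.])), ([163.3, 160.7], 0.87, array([ 465., -355.,    0.]))]
[169.42707101 154.54765448]
[ 4.66861e+02 -3.55539e+02  1.91000e-01  7.00000e-02]
[ 4.66665e+02 -3.54561e+02  1.94000e-01  1.01000e-01]
tcp [ 456.4 -227.9  214.6] rot [ 3.141 -0.    -3.049] t 4.25 shift [ 0.502 -2.095  0.576] turn -0.09
```

View pics/w1.png

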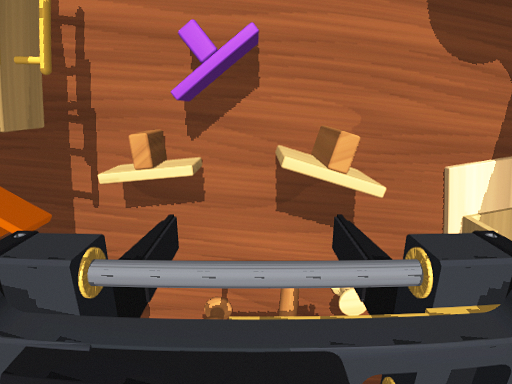

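The wrist view shows the low front at (165,150) and the tall one at (170,330), so there is room for the fingers on both sides of the low front's pull. I'll move above it and refine the pose.

```bash
python3 -m inch '[[[0,0,0],-1,-1],[[0,0,0],-0.1,-1],[[0.05,-0.5,0],0,-1],[[0.05,-0.8,0],0,-1],[[0.05,-0.5,0.2],0,-1],[[0,-0.3,0.2],0,-1],[[0,0,0.3],0,-1],[[0,0,0.2],0,-1],[[0,0,0.1],0,-1],[[0,0,0],0,-1]]'; python3 - <<'E'
from h import *
w=eyes.read_camera("wrist"); save(w,"w2.png")
e=proj(w,[[467,-353,30]])[0][::-1]
m=near(w,"front",e); print(e,m["centre"],m["mask"].sum(),m["score"])
x,y,a,f=fit([(w,m["mask"])],FRONT,(467,-353,(.1,.25))); print(x,y,a,f)
print([(d["centre"],at_z(w,d["centre"],0).round()) for d in eyes.spot_point("front",w)])
need(x-28*np.cos(a),y-28*np.sin(a),12,np.pi+a)
E
```

```text
t: 5.5
eef_pos: [471.5, -353.8, 154.5]
tcp_rot: [3.141, -0.0, -2.953]
ft_force: [-0.3, 0.2, 0.1]
opening: 1.003
grip_force: 0.0
[177.81806345 257.53674912] [174.6, 254.2] 3499 0.61
466.1367785026347 -355.0354383215378 0.18704502895462077 0.10272738989851442
[([68.3, 342.7], array([ 344., -287.,    0.])), ([170.9, 252.3], array([ 467., -359.,    0.])), ([192.0, 68.1], array([ 531., -564.,    0.]))]
tcp [ 471.6 -354.3  155.2] rot [-3.141e+00  1.000e-03 -2.954e+00] t 5.65 shift [0.558 0.004 2.387] turn 0.01
```

View pics/w2.png

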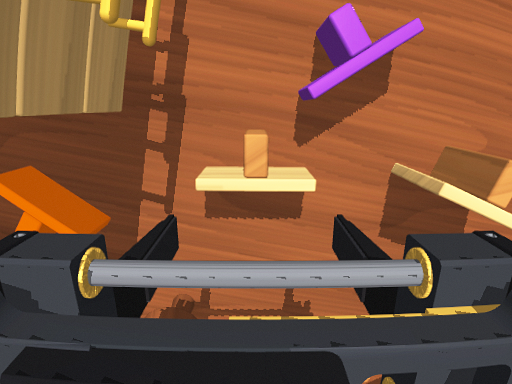

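Pull is centred and aligned (column 256). I'll go down and close.

```bash
python3 -m inch '[[[0.3,0,0],0,-1],[[0.26,0,0],0,-1],[[0,0,0.5],0,-1],[[0,0,0.5],0,-1],[[0,0,0.5],0,-1],[[0,0,0.4],0,-1],[[0,0,0.3],0,-1],[[0,0,0.2],0,-1],[[0,0,0],0,-1],[[0,0,0],0,-1]]'; python3 -m inch '[[[0,0,0],0,-0.5],[[0,0,0],0,0],[[0,0,0],0,0.3],[[0,0,0],0,0.5],[[0,0,0],0,0.7],[[0,0,0],0,1],[[0,0,0],0,1],[[0,0,0],0,1],[[0,0,0],0,1],[[0,0,0],0,1]]'; python3 -c "
from h import *
need(438.5,-360,12,np.pi+.187)"
```

```text
t: 6.9
eef_pos: [438.5, -360.8, 11.2]
tcp_rot: [-3.141, 0.001, -2.954]
ft_force: [0.2, 0.2, 0.4]
opening: 1.001
grip_force: 0.0
t: 8.15
eef_pos: [438.3, -360.5, 10.6]
tcp_rot: [3.141, 0.0, -2.954]
ft_force: [-0.4, 0.6, 0.0]
opening: 0.229
grip_force: 30.0
tcp [ 438.3 -360.5   10.6] rot [ 3.141  0.    -2.954] t 8.15 shift [-0.005  0.007 -0.024] turn 0.01
```

```bash
python3 -m inch '[[[0,0,-0.1],0,1],[[0,0,-0.2],0,1],[[0,0,-0.3],0,1],[[0,0,-0.4],0,1],[[0,0,-0.4],0,1],[[0,0,-0.4],0,1],[[0,0,-0.3],-0.4,1],[[0,0,-0.2],-0.4,1],[[0,0,0],0,1],[[0,0,0],0,1]]'; python3 - <<'E'
from h import *
need(430,60,150,np.pi+.257)
w=eyes.read_camera("wrist"); save(w,"w3.png")
print(env.state()["grip_force"])
E
```

```text
t: 9.4
eef_pos: [438.1, -360.3, 148.1]
tcp_rot: [3.141, -0.0, -2.885]
ft_force: [0.1, 0.4, -1.7]
opening: 0.226
grip_force: 30.0
tcp [ 438.1 -360.3  148.1] rot [ 3.141 -0.    -2.885] t 9.4 shift [-1.65   6.809 -0.032] turn 0.0
29.98923808336258
```

View pics/w3.png

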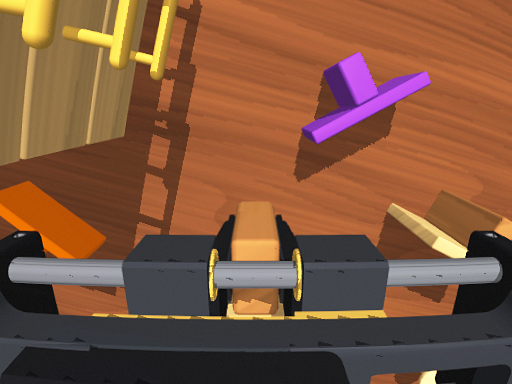

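The front is held upright in the fingers: pull at (225,256), plate edge at row 315. Next I carry it towards the cradle.

```bash
python3 -m inch '[[[-0.1,0.4,0],0,1],[[-0.2,0.7,0],0,1],[[-0.2,0.8,0],0,1],[[-0.2,0.9,0],0,1],[[-0.25,1,0],0,1],[[-0.2,0.9,0],0,1],[[-0.2,0.8,0],0,1],[[-0.15,0.7,0],0,1],[[-0.1,0.4,0],0,1],[[-0.05,0.2,0],0,1]]'; python3 - <<'E'
from h import *
p=eyes.read_camera("scene"); s=eyes.read_camera("side"); w=eyes.read_camera("wrist")
save(p,"s2.png",(120,270,230,400),4)
q0=(487,102.3); V=[]
for c in (p,s):
    e=proj(c,[[570,125,20]])[0][::-1]
    a=near(c,"cradle",e); b=near(c,"box",e); V.append((c,a["mask"]|b["mask"]))
    print(np.round(fit(V[-1:],BOARD,(*q0,(.25,))),3))
for c in (p,s,w):
    for n,z in(("mouth",13),("front_back",138)):
        print(n,[(np.round(d["centre"]).tolist(),round(d["score"],2),at_z(c,d["centre"],z).round(1).tolist()) for d in eyes.spot_point(n,c)][:3])
need(430,85,150,np.pi+.257)
E
```

```text
t: 10.7
eef_pos: [429.8, 60.3, 148.3]
tcp_rot: [3.141, -0.001, -2.883]
ft_force: [0.3, 0.2, -1.4]
opening: 0.228
grip_force: 30.0Traceback (most recent call last):
  File "<stdin>", line 7, in <module>
TypeError: 'NoneType' object is not subscriptable
```

View pics/s2.png

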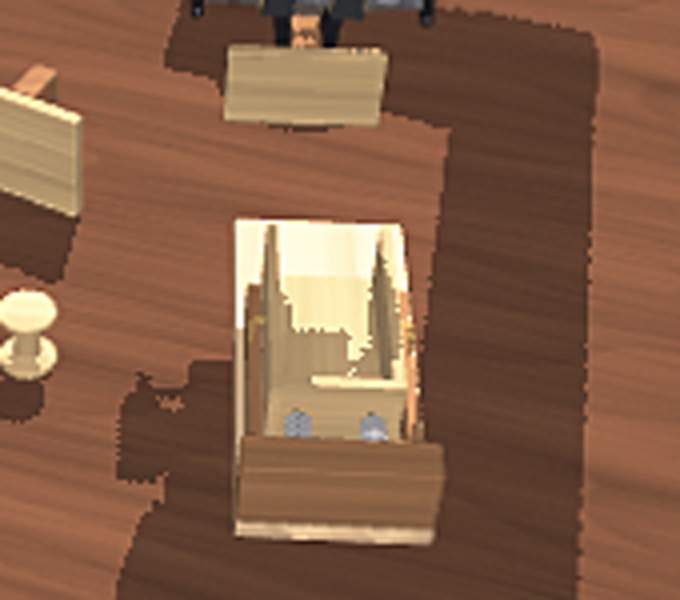

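The scene crop shows the low front held upright and clear. The box's open end is at crop (248,330) and nothing stands between them. I'll redo the fit, guarding against missed detections.

```bash
python3 - <<'E'
from h import *
q0=(487,102.3)
for n in ("scene","side","wrist"):
    c=eyes.read_camera(n); e=proj(c,[[570,125,20]])[0][::-1]
    ms=[near(c,k,e) for k in("cradle","box")]; print(n,e.round(),[(m["centre"],int(m["mask"].sum())) if m else None for m in ms])
    if all(ms) and n!="wrist": print(np.round(fit([(c,ms[0]["mask"]|ms[1]["mask"])],BOARD,(*q0,(.25,))),3))
    for k,z in(("mouth",13),("front_back",138)):
        print(k,[(np.round(d["centre"]).tolist(),round(d["score"],2),at_z(c,d["centre"],z).round(1).tolist()) for d in eyes.spot_point(k,c)][:3])
    if n!="wrist":
        f=near(c,"front",proj(c,[[460,70,167]])[0][::-1]); print(f["centre"],f["mask"].sum())
        P=[b+[0,0,137.7] for b in FRONT]
        print("front",np.round(fit([(c,f["mask"])],P[:1] if n=="scene" else P,(457,67,(.25,))),3), env.state()["eef_pos"].round(1))
E
```

```text
scene [209. 312.] [([208.1, 312.9], 1401), ([206.3, 313.2], 1378)]
[3.88747e+02 1.06003e+02 9.00000e-02 1.23200e+00]
mouth [([192.0, 310.0], 0.62, [494.3, 103.8, 13.0])]
front_back [([144.0, 207.0], 0.91, [522.8, -205.0, 138.0]), ([149.0, 306.0], 0.8, [454.7, 71.8, 138.0]), ([158.0, 108.0], 0.61, [663.4, -446.0, 138.0])]
[139.5, 306.3] 798
front [4.56665e+02 6.72920e+01 2.92000e-01 1.11000e-01] [430.2  58.8 148.6]
side [175. 230.] [([176.2, 230.5], 2509), ([170.2, 225.1], 1057)]
[4.90299e+02 1.06077e+02 2.46000e-01 7.00000e-02]
mouth [([188.0, 214.0], 0.81, [484.6, 107.6, 13.0])]
front_back [([162.0, 213.0], 0.63, [463.4, 70.3, 138.0]), ([274.0, 260.0], 0.61, [264.4, -372.0, 138.0])]
[158.2, 217.1] 441
front [4.57369e+02 6.27380e+01 2.26000e-01 5.92000e-01] [430.1  59.2 148.6]
wrist [308. 280.] [([196.8, 289.5], 6041), ([143.1, 47.6], 7048)]
mouth []
front_back []
```

Front-in-hand fit (456.7, 67.3) matches the kinematics, so the scene camera is trustworthy. I take the cradle as (487.7, 103, 0.255).

```bash
cat >> h.py <<'E'
C=(487.7,103.,.255)
def cr(x,y): c,s=np.cos(C[2]),np.sin(C[2]); return C[0]+c*x-s*y,C[1]+s*x+c*y
def incr():
    p=env.state()["eef_pos"]; d=p[:2]-C[:2]; c,s=np.cos(C[2]),np.sin(C[2]); print("tool in cradle",(c*d[0]+s*d[1]).round(1),(-s*d[0]+c*d[1]).round(1),"z",p[2].round(1))
E
python3 -c "
from h import *
incr(); need(*cr(-64,0),26,np.pi+C[2])"
```

```text
tool in cradle -66.8 -27.8 z 148.6
tcp [430.1  59.2 148.6] rot [ 3.142  0.    -2.884] t 11.8 shift [-0.046  0.464  2.044] turn 0.03
```

```bash
python3 -m inch '[[[-0.05,0.23,0],0,1],[[0,0.23,0.2],0,1],[[0,0,0.3],0,1],[[0,0,0.4],0,1],[[0,0,0.4],0,1],[[0,0,0.3],0,1],[[0,0,0.2],0,1],[[0,0,0.12],0,1],[[0,0,0.06],0,1],[[0,0,0],0,1]]'; python3 - <<'E'
from h import *
incr()
p=eyes.read_camera("scene"); save(p,"s3.png",(120,270,230,400),4)
w=eyes.read_camera("wrist"); save(w,"w4.png")
d=[x for x in eyes.cut_out("cradle",p)]; print([(x["centre"],int(x["mask"].sum())) for x in d])
f=near(p,"front",proj(p,[[460,95,45]])[0][::-1]); print(f["centre"],f["mask"].sum())
z=env.state()["eef_pos"][2]-10.8
print("front",np.round(fit([(p,f["mask"])],[FRONT[0]+[0,0,z]],(454,95,(.25,))),3))
need(*cr(-64,0),23.5,np.pi+C[2])
E
```

```text
t: 13.05
eef_pos: [426.0, 86.7, 29.9]
tcp_rot: [3.142, 0.0, -2.884]
ft_force: [0.6, -0.0, -1.2]
opening: 0.229
grip_force: 30.0
tool in cradle -63.8 -0.2 z 29.9
[([219.0, 311.2], 3484)]
[171.8, 312.9] 686
front [4.5358e+02 9.4540e+01 2.6200e-01 1.8000e-01]
tcp [426.2  86.7  30.2] rot [-3.142e+00  1.000e-03 -2.884e+00] t 13.25 shift [0.006 0.005 0.111] turn 0.03
```

View pics/s3.png

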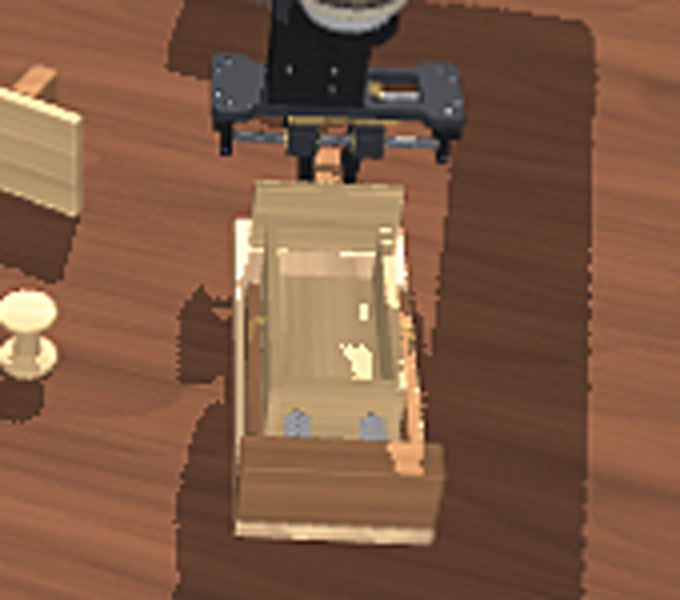

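View pics/w4.png

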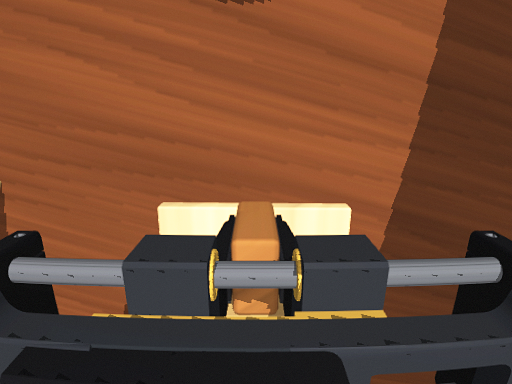

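The scene shows the front standing ahead of the open end. In the wrist view the board's end runs from column 158 to 350, with its middle at 254 against the pull's 255. The edge is level, so the front is centred and square. I'll lower and advance.

```bash
python3 -m inch '[[[0,0,0.05],0,1],[[0,0,0.04],0,1],[[0,0,0.02],0,1],[[-0.05,0,0],0,1],[[-0.08,0,0],0,1],[[-0.1,0,0],0,1],[[-0.1,0,0],0,1],[[-0.06,0,0],0,1],[[-0.02,0,0],0,1],[[0,0,0],0,1]]'; python3 -c "
from h import *
incr(); need(*cr(-24,0),23.5,np.pi+C[2])"
```

```text
t: 14.5
eef_pos: [449.7, 93.0, 23.2]
tcp_rot: [3.141, -0.0, -2.884]
ft_force: [-0.1, -0.4, -1.3]
opening: 0.231
grip_force: 30.0
tool in cradle -39.3 -0.1 z 23.2
tcp [449.7  93.   23.2] rot [ 3.141 -0.    -2.884] t 14.5 shift [-0.255  0.002 -0.005] turn 0.03
```

```bash
python3 -m inch '[[[-0.02,0,0],0,1],[[-0.02,0,0],0,1],[[-0.02,0,0],0,1],[[-0.02,0,0],0,1],[[-0.02,0,0],0,1],[[-0.02,0,0],0,1],[[-0.02,0,0],0,1],[[0,0,0],0,1],[[0,0,0],0,1],[[0,0,0],0,1]]'; python3 -c "
from h import *
incr();s=env.state();f=s['ft_force'];print('push',-(f[0]*np.cos(.257)+f[1]*np.sin(.257)),f[2])"
```

```text
t: 15.75
eef_pos: [457.5, 95.0, 23.2]
tcp_rot: [3.141, -0.001, -2.884]
ft_force: [-5.6, -1.0, 2.0]
opening: 0.232
grip_force: 30.0
tool in cradle -31.3 -0.1 z 23.2
push 5.678145891286542 1.9541950658031013
```

```bash
python3 -m inch '[[[-0.01,0,0],0,1],[[-0.01,0,0],0,1],[[-0.01,0,0],0,1],[[-0.01,0,0],0,1],[[0,0,0],0,1],[[0,0,0],0,1],[[0,0,0],0,1],[[0,0,0],0,1],[[0,0,0],0,1],[[0,0,0],0,1]]'; python3 - <<'E'
from h import *
incr();s=env.state();f=s['ft_force'];print('push',-(f[0]*np.cos(.257)+f[1]*np.sin(.257)),f[2],s['moment'].round(2))
p=eyes.read_camera("scene"); save(p,"s4.png",(165,255,270,370),6)
E
```

```text
t: 17.0
eef_pos: [459.4, 95.6, 23.2]
tcp_rot: [3.141, -0.002, -2.884]
ft_force: [-6.5, -2.4, 2.6]
opening: 0.23
grip_force: 30.0
tool in cradle -29.2 -0.1 z 23.2
push 6.885278148635195 2.610917183477725 [-0.51  0.92 -0.28]
```

View pics/s4.png

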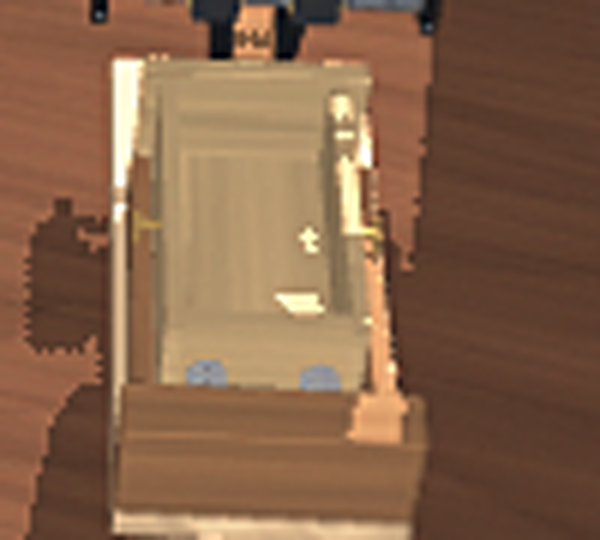

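The crop shows the front flush against the box end, with the plate's lower edge parallel to it and the tabs coming level with the pins. The vertical force rose by about 4 N, so the front bears lightly on the board. I'll ease that a little and push further.

```bash
python3 -m inch '[[[0,0,-0.005],0,1],[[0,0,-0.005],0,1],[[0,0,0],0,1],[[-0.01,0,0],0,1],[[-0.01,0,0],0,1],[[-0.01,0,0],0,1],[[0,0,0],0,1],[[0,0,0],0,1],[[0,0,0],0,1],[[0,0,0],0,1]]'; python3 - <<'E'
from h import *
incr();s=env.state();f=s['ft_force'];print('push',-(f[0]*np.cos(.257)+f[1]*np.sin(.257)),f[2],s['moment'].round(2))
F=[]
for i in range(6):
    eyes.read_camera("wrist"); f=env.state()['ft_force']; F.append([-(f[0]*np.cos(.257)+f[1]*np.sin(.257)),f[2]])
print(np.mean(F,0),np.std(F,0))
p=eyes.read_camera("scene"); save(p,"s5.png",(165,255,270,370),6)
f=near(p,"front",proj(p,[[490,103,45]])[0][::-1]); b=near(p,"box",proj(p,[[570,125,40]])[0][::-1])
print(f and f["centre"],b and (b["centre"]))
E
```

```text
t: 18.3
eef_pos: [460.5, 95.9, 23.4]
tcp_rot: [3.141, -0.003, -2.885]
ft_force: [-7.0, -4.3, -1.5]
opening: 0.229
grip_force: 30.0
tool in cradle -28.1 0.0 z 23.4
push 7.898450780673378 -1.453877239836825 [-0.54  1.17 -0.37]
[ 8.24420049 -2.228304  ] [0.41020454 0.51902806]
[181.2, 312.8] [209.8, 313.5]
```

The push is 8.2 N with almost no load on the board, so I hold.

```bash
for i in 1 2 3; do python3 -m inch '[[[0,0,0],0,1],[[0,0,0],0,1],[[0,0,0],0,1],[[0,0,0],0,1],[[0,0,0],0,1],[[0,0,0],0,1],[[0,0,0],0,1],[[0,0,0],0,1],[[0,0,0],0,1],[[0,0,0],0,1]]' | grep -E 't:|ft|pos|grip'; done; python3 - <<'E'
from h import *
F=[]
for i in range(5):
    eyes.read_camera("scene"); f=env.state()['ft_force']; F.append([-(f[0]*np.cos(.257)+f[1]*np.sin(.257)),f[2]])
print(np.mean(F,0)); incr(); print(env.state()["tcp_rot"],env.state()["t"])
E
```

```text
t: 20.0
eef_pos: [460.5, 95.9, 23.4]
tcp_rot: [3.141, -0.003, -2.885]
ft_force: [-6.9, -3.5, -2.4]
grip_force: 30.0
t: 21.25
eef_pos: [460.5, 95.9, 23.4]
tcp_rot: [3.141, -0.003, -2.885]
ft_force: [-7.6, -4.4, -2.0]
grip_force: 30.0
t: 22.5
eef_pos: [460.5, 95.9, 23.4]
tcp_rot: [3.141, -0.003, -2.885]
ft_force: [-7.4, -3.5, -2.0]
grip_force: 30.0
[ 7.71619095 -2.32376915]
tool in cradle -28.1 0.0 z 23.4
[ 3.14085278 -0.00342827 -2.88463965] 22.75
```

View pics/s5.png

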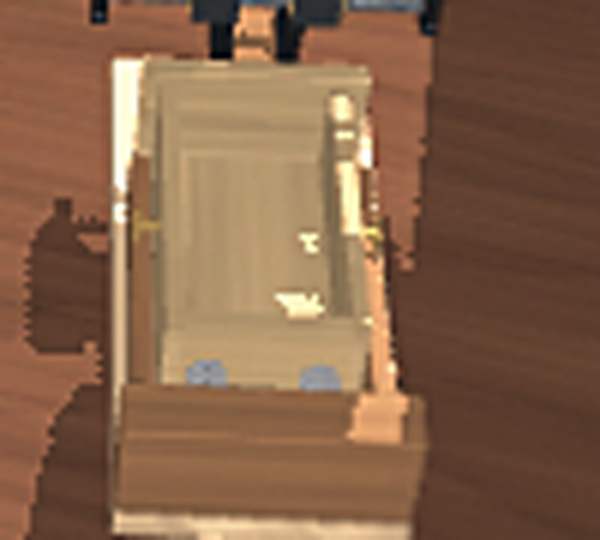

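The crop shows the front flat on the open end, with tabs and pins side by side at (225,148) and (232,372). The push has stayed steady at about 8 N for more than 4 s.

```bash
python3 -c "
from cell import env
print(env.job_done())"
```

```text
the job is handed in; nothing more can be done
None
```

I handed the job in with the low front still held by its pull at 30 N a finger and pressed squarely on the box's open end. The push had been steady at about 8 N for over 4 s, and no other object was touched. The tabs look to be between the pins, but I judged the 10 mm of travel from the force; my camera-based position estimate gives only about 6 mm.

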